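# Start the thread and close a seal canister

## Robot

A 6-joint arm with a two-finger parallel gripper is mounted at the origin on the work surface. World frame = base frame: x ahead of the robot, y to its left, z up, the work surface at z = 0. Lengths are in m, angles in degrees, forces in N, time in s.
With the tool pointing down it reaches from about 0.35 to 0.775 m from the base axis. Payload 7.3 kg.
Tool frame: the origin (TCP) lies at the very end of the fingers, on their centre line; the grasp point (between the pads) lies 19 mm behind it (env.pinch_z is the distance from the TCP to the grasp point, in m); z points along the fingers, y is the direction in which the jaws open and shut (so a half turn about z gives the same grasp; the last joint's range is limited). The gripper opens to 92 mm and grips with 3 to 60 N. Pads are 19 mm wide; open, the fingers measure 130 mm over their backs; the gripper's body (75 mm by 190 mm) begins 47 mm behind the grasp point.
Start: joints at [-73.052, 19.595, 87.324, -0, 73.075, -8.365], TCP at [0.224, -0.475, 0.227] pointing down, gripper open.
Joint ranges: [-145.02, 145.02], [-44.19, 115.74], [2.07, 154.8], [-57.11, 237.11], [16.16, 152.29], [-177.93, 177.93]. Speed limits (degrees/s): [147.25, 147.25, 180, 180, 180, 180].

## Interface

Orientations are given as a 3x3 rotation matrix whose columns are the frame's x, y, z axes.
In Python, from workcell import read_state, vision, order, models, env gives the robot as it stands.
- The arm moves only by the tool drive_tool, never from a script. Its argument "increments" is a list that holds one entry, the list of rows, each a list of 5 numbers: the closure, from 0 (fully open) to 1 (shut), then the shift along the world's x, y, z in cm, then the turn about the world's z in rad. In form: [[[fingers, dx, dy, dz, spin], ...]]. A call has 1 to 5 rows; each row is the pose to reach, as a shift and turn from the pose commanded when the call began; what a row does not reach only later rows make up. A row lasts 1/12 s, in which the tool goes at most 41.7 mm and 7.16 degrees, less where a joint would pass 70% of its speed; a pose out of reach is approached as far as the arm can. A call with a gripper value outside its range is refused whole. The fingers move at their own pace and stop on an object; "squeeze" is the grip in N (left out, the last holds). Time passes only in rows, so rows that repeat a pose let the fingers close. It gives the time, the measured TCP pose, the force and the opening at its end, in the units of the state.
- read_state(): the state, without advancing time (a new reading comes with each control period).
- vision.capture(name): name is "side" or "top"; returns a dict with "frame" (384x512x3 uint8, blue, green, red), "fx", "fy", "cx", "cy" (pixels), "distortion" ([k1, k2, p1, p2, k3] as OpenCV has them; the pictures are not rectified), "view" (4x4, takes a point from world to camera coordinates). Camera axes: x right, y up, looking along -z (the intrinsics and any distortion apply to the point x, -y, -z); pixel columns grow to the right and rows downward; lengths in m; the calibration is good to about 2 mm. A picture is of the moment at which its call begins. There is no depth.
- order.sign_off(): hands the job in, once; it reports no verdict.
Trained networks look in a picture, given as the dict that the camera call returned (one of the last four; its "shot" number tells which), for a name from the list of things; names that differ only in an ending like _2 or _b are one class to them, and where a whole thing is asked for, a point or a joint stands for the part that bears it (a point fixed in the world has none). Each returns a list of dicts, best first, with "conf" (0 to 1); they miss things now and then, are a little off and sometimes report something else, mostly with a low value. They report only what shows in the picture. A call takes as long as a camera call. They do not tell look-alikes from the thing itself.
- models.find_in(picture, name): "uv" ([column, row] in pixels, amid what is visible of it).
- models.masks_of(picture, name): "pixels" (384x512 bool, what is visible of it) and "uv" ([column, row] in pixels, amid what is visible of it).
- models.pinpoint(picture, name): "uv" ([column, row] in pixels: a listed point, or the origin of a listed thing).
The state is a dict: "clock": time; "joint_pos": joint angles; "qvel": joint speeds; "tau": joint torques, N m; "ee_pos": TCP position; "ee_rot": TCP orientation; "ft_force": force on the tool from outside, world axes, zero at the start; "torque": the same for the moment, N m; "grip_width": finger opening in m.
Only numpy, scipy, OpenCV 4.12 (cv2) and the standard library are available. Lean on these libraries where they do the work, as an engineer would, in place of code of your own. Each camera call takes 0.05 s, during which the arm holds its last target.

## Task

A bronze seal lies in the open canister that is clamped to the shelf; close it. Pick the cap up by its upright blade, set it level on the neck, turn it gently backward (counter-clockwise seen from above) until you feel it drop into the thread starts, then screw it forward (clockwise) fully home against its stop and let go. Never force it against the thread, and leave the crucible, the acrylic stand and the crate where they are.

Things in the scene. Friction and masses are not known exactly. Their poses are not given: they have to be found in the camera images.
- canister: White canister fixed to the shelf by an aluminium bar clamp; origin under its centre, z up. Body 72 mm across, 46 mm high, then the open neck up to 83 mm. The clamp is up to 30 mm high, reaches 90 mm along +y and -y and 62 mm along +x. A bronze seal lies inside (fixed).
- canister_rim (a point): Centre of the canister's open mouth, on top of the neck, 83 mm above the shelf. The neck is 50 mm across; its top 5 mm taper to 43 mm and guide the cap on. The thread outside the neck is rigid and slippery (friction about 0.25). The angle of its gaps about the axis is drawn anew each time and is independent of this orientation.
- ridge_tops (a point): On the axis, level with the flat tops (67 mm above the shelf) of four equal thread ridges, 60 mm across over the ridges, 62 degrees long, with 28 degree gaps between. A 4 degree wide tooth, 3 mm high, stands on each ridge's clockwise end (from above): a cap turned clockwise on the tops jams there; turned counter-clockwise, lugs slide off the other end and drop into a gap.
- ledges (a point): On the axis, level with the ledges (56 mm above the shelf) that the cap's lugs land on in the gaps. A lug has 16 degrees of play in a gap: further counter-clockwise it runs into a wall; clockwise it goes under the ridge and down a ramp, 6 mm in 48 degrees (1.5 to 3 mm of play under the ridge).
- stop_floor (a point): On the axis, level with the flat foot (50 mm above the shelf) of the ramps, where the lugs meet rigid walls, the stop, 56 to 78 degrees clockwise of where they dropped. Thread and stop are rigid, so force builds up within 2 degrees: the cap is to be turned and closed lightly, with no more than about 1 N m.
- cap: Loose grey cap, about 70 to 130 g, 69 mm across and 40 mm high, standing rim down, with an upright blade on top. Origin at the centre of its lower rim, z up, x along the blade. Inside, level with the rim, four lugs (4 mm high, 6 mm wide, inner faces 52 mm apart) at 0, 90, 180 and 270 degrees from x. The inside is 36 mm deep.
- cap_grip (a point): Centre, half-way up, of the blade to grasp: 46 mm long (x), 12 mm thick (y), 44 mm tall. It lies 62 mm above the cap's lower rim and lugs, 22 mm above the cap's flat top. So it stands above canister_rim by 49 mm with the lugs on the teeth, 46 mm on the ridge tops, 35 mm on the ledges and 29 mm screwed home.
- crucible: White ceramic crucible, an open cup 56 mm across and 46 mm high, loose; origin under its centre. A bystander.
- stand: Clear acrylic cast stand, base 70 x 90 mm with a leaning back plate, 80 mm high, loose; origin under its centre. A bystander.
- crate: Grey polypropylene crate with a shut lid and black toggle, 106 x 156 x 74 mm, loose; origin under its centre. A bystander.
There are look-alikes about, which are no part of the job. What is shaped like the cap but green, pink or turquoise is not meant.

How it is judged (in metres and radians):
On the way:
1. the cap has dropped level into the thread starts: its lugs stand at the height of the ledges, within about 3 mm (z of cap_grip in the frame of canister_rim between 0.032 and 0.038 m and horizontal distance between cap_grip and canister_rim below 0.004 m and angle between cap_grip's own z axis and vertical below 0.08 rad), for 0.1 s.
At the end, for the whole second after the job is handed in: The cap is screwed home: cap_grip 27 to 30.7 mm above canister_rim (29 mm is at the stop), within 4 mm of the neck's axis, tilted less than 0.06 rad and at rest (z of cap_grip in the frame of canister_rim between 0.027 and 0.0307 m and horizontal distance between cap_grip and canister_rim below 0.004 m and angle between cap_grip's own z axis and vertical below 0.06 rad and linear speed of cap below 0.02 m/s); the robot touches nothing.
It fails at once if the cap is forced against the canister or its thread with more than 40 N in all (about 1.1 N m of turning) (contact force between cap and canister above 40 N).
It fails at once if the crucible, the acrylic stand or the crate is moved by more than 15 mm (distance of any of crucible, stand, crate from where it was at the start of the episode above 0.015 m).
It also fails if it takes over 72 s, if anything falls off the work surface, if the arm or the gripper's body presses on something with over 40 N, if the wrist force passes 120 N, or if a joint passes its speed limit or range.

## Working session

There is one attempt and no reset: what is moved stays moved. The work goes in short steps, Python scripts to look and compute and a tool call to move; the robot and the scene stay as the last step left them, time stands still between calls to the robot, and variables do not carry over. Pictures are saved under pics/ and viewed, and the job is handed in when it is done.

Besides the shell and the picture viewer there is one more tool, called after "Request:" in YAML: its name, and indented under it one key for each argument. drive_tool: Moves the arm, as the interface text tells. Its arguments: {"type":"object","properties":{"increments":{"type":"array"},"squeeze":{"type":"number"}},"required":["increments"]}

```bash
mkdir -p pics; ls; cat > h.py <<'E'
import numpy as np,cv2
from workcell import read_state, vision, order, models, env
def K(p): return np.array([[p['fx'],0,p['cx']],[0,p['fy'],p['cy']],[0,0,1.]])
def ray(p,uv):
    n=cv2.undistortPoints(np.array([[uv]],float),K(p),np.array(p['distortion'],float))[0,0]
    V=np.array(p['view']);R=V[:3,:3];t=V[:3,3]
    d=R.T@np.array([n[0],-n[1],-1.]);return -R.T@t,d
def atz(p,uv,z):
    o,d=ray(p,uv);return o+d*(z-o[2])/d[2]
def proj(p,X):
    V=np.array(p['view']);X=np.atleast_2d(X);c=X@V[:3,:3].T+V[:3,3]
    c=c*[1,-1,-1]
    return cv2.projectPoints(c,np.zeros(3),np.zeros(3),K(p),np.array(p['distortion'],float))[0][:,0]
def tri(pr):
    A=np.zeros((3,3));b=np.zeros(3)
    for p,uv in pr:
        o,d=ray(p,uv);d=d/np.linalg.norm(d);M=np.eye(3)-np.outer(d,d);A+=M;b+=M@o
    return np.linalg.solve(A,b)
E
python3 - <<'E'
from h import *
S=read_state();print({k:np.round(v,3).tolist() for k,v in S.items()},env.pinch_z)
P={n:vision.capture(n) for n in('side','top')}
for n,p in P.items():
    cv2.imwrite(f'pics/{n}0.png',p['frame'])
    print(n,p['fx'],np.round(p['view'],3).tolist(), 'cam',ray(p,(256,192))[0])
    for t in('cap','canister','cap_grip','canister_rim','ridge_tops','crucible','stand','crate'):
        for r in models.pinpoint(p,t): print(n,t,np.round(r['uv'],1),round(r['conf'],2))
E
```

```text
pics
{'clock': 0.0, 'joint_pos': [-73.051, 19.634, 87.377, -0.0, 73.074, -8.366], 'qvel': [0.056, -0.012, 0.0, 0.101, -0.045, 0.055], 'tau': [0.001, -43.125, -24.422, 0.072, 0.056, -0.0], 'ee_pos': [0.224, -0.474, 0.226], 'ee_rot': [[0.904, 0.428, -0.0], [0.428, -0.904, 0.001], [0.0, -0.001, -1.0]], 'ft_force': [0.008, -0.011, -0.245], 'torque': [-0.068, -0.02, 0.012], 'grip_width': 0.092} 0.0188
side 430.97931739359086 [[-0.992, -0.126, 0.001, 0.587], [0.083, -0.649, 0.756, -0.076], [-0.095, 0.751, 0.654, -0.866], [0.0, 0.0, 0.0, 1.0]] cam [0.50670357 0.67472062 0.62325968]
side cap [304.9 329.9] 0.95
side cap [362.7 257.3] 0.69
side cap [300.6 274.2] 0.64
side cap [310.5 229. ] 0.6
side cap [232.2 259.4] 0.58
side canister [271.5 158.8] 0.66
side cap_grip [310.6 204.2] 0.93
side cap_grip [307.  309.2] 0.8
side cap_grip [228.  235.3] 0.7
side cap_grip [370.9 236. ] 0.69
side cap_grip [300.6 251.6] 0.56
side cap_grip [221.3 131.4] 0.24
side canister_rim [269.4 126.9] 0.63
side ridge_tops [270.9 134.9] 0.59
side crucible [221.4 132.5] 0.88
side crucible [269.2 136.7] 0.25
side stand [160.6 261.3] 0.61
side stand [269.6 138.7] 0.45
side stand [303.9 251.6] 0.39
side crate [185.7 187.9] 0.85
top 368.8660417489342 [[-0.168, -0.986, -0.0, 0.121], [0.958, -0.164, 0.237, -0.579], [-0.234, 0.04, 0.971, -0.737], [0.0, 0.0, 0.0, 1.0]] cam [0.40196109 0.05432886 0.85374359]
top cap [241.9 244.6] 0.95
top cap [194.  250.7] 0.93
top cap [221.7 295.9] 0.9
top cap [191.3 194.8] 0.83
top cap [143.8 262.6] 0.81
top canister [328.4 185.6] 0.96
top canister [255.6 125.8] 0.74
top cap_grip [187.2 184.3] 0.88
top cap_grip [242.5 241. ] 0.76
top cap_grip [217.1 298.2] 0.64
top cap_grip [184.9 248. ] 0.56
top canister_rim [327.1 185.7] 0.51
top ridge_tops [337.9 177.7] 0.73
top crucible [346.3 128.2] 0.94
top crucible [335.4 180.3] 0.44
top stand [171.1 140.5] 0.81
top crate [249.9 125.5] 0.9
top crate [335.1 179.8] 0.24
```

```bash
python3 - <<'E'
import cv2
for n in('side','top'):
    i=cv2.imread(f'pics/{n}0.png');cv2.imwrite(f'pics/{n}0b.png',cv2.resize(i,(800,600),interpolation=cv2.INTER_CUBIC))
E
```

```text
(no output)
```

View pics/side0b.png

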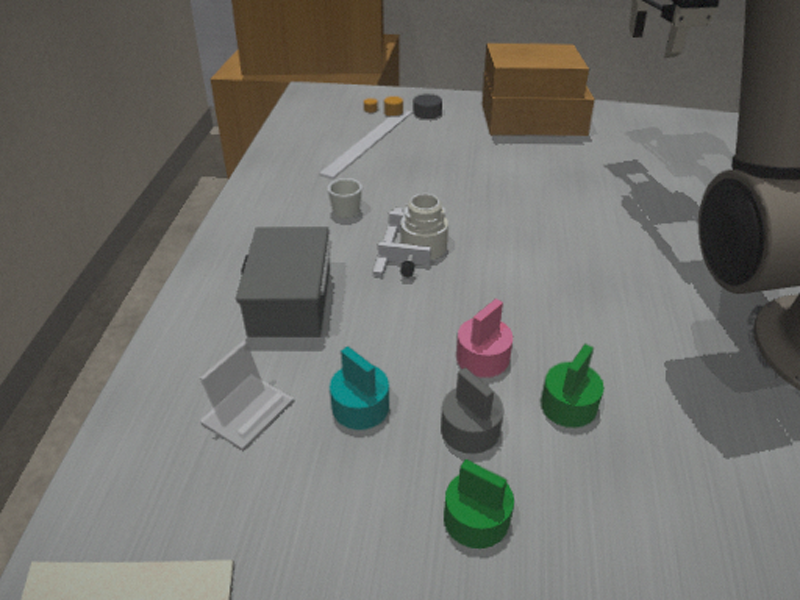

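View pics/top0b.png

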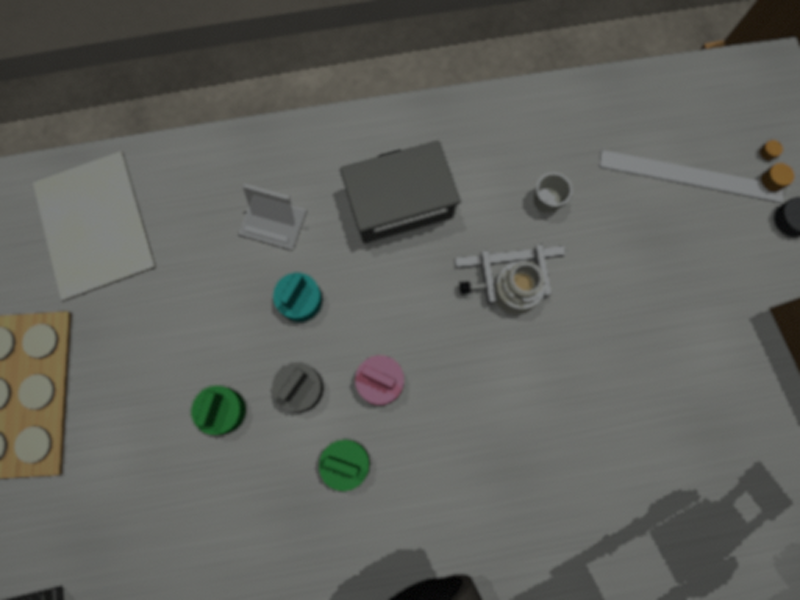

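The grey cap is at about (297,388) in the enlarged top view and (472,410) in the side view. The canister is at (522,283) and (425,225). The green, pink and turquoise caps are the look-alikes.

```bash
python3 - <<'E'
from h import *
P={n:vision.capture(n) for n in('side','top')}
s,t=P['side'],P['top']
def near(p,n,uv):
    r=min(models.pinpoint(p,n),key=lambda r:np.hypot(*(np.array(r['uv'])-uv)));return r['uv']
for n,us,ut in(('cap',(300,274),(192,250)),('cap_grip',(301,251),(186,248)),('canister',(271,158),(328,186)),('canister_rim',(270,127),(335,178)),('ridge_tops',(271,135),(337,178))):
    a=near(s,n,us);b=near(t,n,ut);X=tri([(s,a),(t,b)])
    print(n,np.round(a,1),np.round(b,1),np.round(X,4),np.round(proj(s,X)[0]-a,1),np.round(proj(t,X)[0]-b,1))
for n,p,c1,c2 in(('side',s,(300,262),(271,143)),('top',t,(190,248),(333,180))):
    for k,c in(('cap',c1),('can',c2)):
        w=35;x,y=c;f=p['frame'][y-w:y+w,x-w:x+w];cv2.imwrite(f'pics/{n}_{k}.png',cv2.resize(f,(560,560),interpolation=cv2.INTER_CUBIC))
def d(l):
    return l
import pickle;pickle.dump(P,open('P0.pkl','wb'))
E
python3 -c "
import cv2,numpy as np
a=[cv2.resize(cv2.imread(f'pics/{n}_{k}.png'),(400,300)) for n in('side','top') for k in('cap','can')]
cv2.imwrite('pics/m.png',cv2.convertScaleAbs(np.vstack([np.hstack(a[:2]),np.hstack(a[2:])]),alpha=1.5))"
```

```text
cap [297.2 273.7] [194.4 250.1] [ 0.4911  0.1841 -0.0046] [2.9 0.7] [-0.1 -2.3]
cap_grip [310.6 203.7] [188.9 248.3] [0.4806 0.1693 0.157 ] [3.5 0.8] [-0.1 -3. ]
canister [271.8 157.2] [350.2 126.4] [ 0.6455 -0.2098  0.002 ] [-24.6 -15.5] [-3.7 30.4]
canister_rim [270.1 129.3] [339.1 178.2] [ 0.5815 -0.1602  0.0755] [1.  0.3] [-0.1 -1.1]
ridge_tops [271.2 133.2] [338. 178.] [ 0.5815 -0.1602  0.0659] [-0.2 -0.1] [0.  0.2]
```

View pics/m.png

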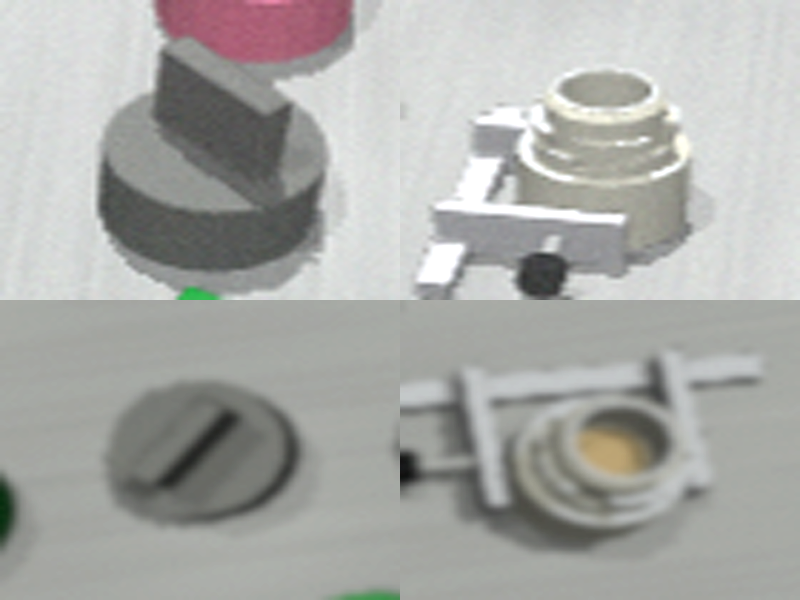

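```bash
cat > fit.py <<'E'
from h import *
from scipy.optimize import minimize
a=np.linspace(0,2*np.pi,60,endpoint=False)
def circ(x,y,r,z): return np.c_[x+r*np.cos(a),y+r*np.sin(a),0*a+z]
def fill(p,hulls,S=4):
    m=np.zeros((384*S,512*S),np.uint8)
    for X in hulls:
        h=cv2.convexHull(((proj(p,X)+.5)*S).astype(np.float32)).astype(np.int32);cv2.fillPoly(m,[h.reshape(-1,1,2)],1)
    return cv2.resize(m.astype(np.float32),(512,384),interpolation=cv2.INTER_AREA)
def caphulls(x,y,th,z=0):
    c,s=np.cos(th),np.sin(th);R=np.array([[c,-s],[s,c]])
    b=np.array([[i*.023,j*.006] for i in(-1,1) for j in(-1,1)])@R.T+[x,y]
    bl=np.vstack([np.c_[b,[z+.04]*4],np.c_[b,[z+.084]*4]])
    return [np.vstack([circ(x,y,.0345,z),circ(x,y,.0345,z+.04)]),bl]
def nearmask(p,n,uv):
    return min(models.masks_of(p,n),key=lambda r:np.hypot(*(np.array(r['uv'])-uv)))['pixels']
def iou(m,f): return np.minimum(m,f).sum()/np.maximum(m,f).sum()
E
python3 - <<'E'
from fit import *
P={n:vision.capture(n) for n in('side','top')}
s,t=P['side'],P['top']
ms=nearmask(s,'cap',(300,262));mt=nearmask(t,'cap',(190,248));print(ms.sum(),mt.sum())
def go(v,views):
    best=None
    def cost(q): return -sum(iou(m,fill(p,caphulls(*q))) for p,m in views)
    for th in v:
        r=minimize(cost,[.49,.184,th],method='Nelder-Mead',options=dict(initial_simplex=[[.49,.184,th],[.495,.184,th],[.49,.189,th],[.49,.184,th+.2]],xatol=1e-4,fatol=1e-4))
        if best is None or r.fun<best.fun: best=r
    return best.x,best.fun
for nm,vw in(('both',[(s,ms),(t,mt)]),('side',[(s,ms)]),('top',[(t,mt)])):
    x,f=go(np.arange(0,3.1,.5),vw);print(nm,np.round(x,4),f)
    if nm=='both': X=x
np.save('cap.npy',X)
# blade overlay
o=[]
for p,c in((s,(300,262)),(t,(190,248))):
    im=p['frame'].copy();w=32;S=12
    f=cv2.resize(im[c[1]-w:c[1]+w,c[0]-w:c[0]+w],None,fx=6,fy=6,interpolation=cv2.INTER_CUBIC)
    for H in caphulls(*X):
        n=len(H)//2
        for Q in(H[:n],H[n:]):
            h=cv2.convexHull(((proj(p,Q)+.5-np.array(c)+w)*6).astype(np.int32)) ;cv2.polylines(f,[h],True,(0,255,255),1)
    o.append(f)
cv2.imwrite('pics/capfit.png',cv2.convertScaleAbs(np.hstack(o),alpha=1.5))
# canister
import scipy
ms=nearmask(s,'canister',(271,143));mt=nearmask(t,'canister',(333,180));print(ms.sum(),mt.sum())
def neck(q): return [np.vstack([circ(q[0],q[1],.025,.05),circ(q[0],q[1],.025,.078),circ(q[0],q[1],.0215,.083)]),np.vstack([circ(q[0],q[1],.036,0),circ(q[0],q[1],.036,.046)])]
o=[]
for p,c in((s,(271,143)),(t,(333,180))):
    w=32
    f=cv2.resize(p['frame'][c[1]-w:c[1]+w,c[0]-w:c[0]+w],None,fx=6,fy=6,interpolation=cv2.INTER_CUBIC)
    for Q in(circ(.5815,-.1602,.0215,.083),circ(.5815,-.1602,.036,.046),circ(.5815,-.1602,.03,.067)):
        h=((proj(p,Q)+.5-np.array(c)+w)*6).astype(np.int32).reshape(-1,1,2);cv2.polylines(f,[h],True,(0,0,255),1)
    o.append(f)
cv2.imwrite('pics/canfit.png',cv2.convertScaleAbs(np.hstack(o),alpha=1.3))
E
```

```text
1572 843
both [0.49   0.1887 2.3059] -1.8985741138458252
side [0.4905 0.1878 2.2808] -0.948190450668335
top [ 0.4895  0.1887 -0.0474] -0.9608686566352844
1591 1749
```

```bash
python3 -c "
import cv2,numpy as np
cv2.imwrite('pics/m2.png',cv2.resize(np.vstack([cv2.imread('pics/capfit.png'),cv2.imread('pics/canfit.png')]),(600,600)))"
```

```text
(no output)
```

View pics/m2.png

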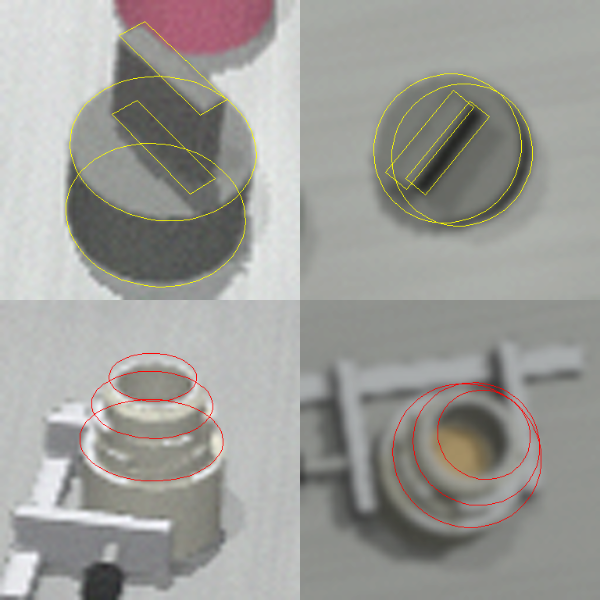

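```bash
python3 - <<'E'
from fit import *
import pickle
P={n:vision.capture(n) for n in('side','top')}
o=[]
def body(x,y): return [np.vstack([circ(x,y,.036,0),circ(x,y,.036,.046)]),np.vstack([circ(x,y,.03,.05),circ(x,y,.03,.067)]),np.vstack([circ(x,y,.025,.05),circ(x,y,.025,.078)]),np.vstack([circ(x,y,.025,.078),circ(x,y,.0215,.083)])]
res={}
vis=[]
for n,c in(('side',(271,143)),('top',(333,180))):
    p=P[n];f=p['frame'].astype(int);d=cv2.GaussianBlur((f[...,2]-f[...,0]).astype(np.float32),(0,0),.7)
    w=32;crop=d[c[1]-w:c[1]+w,c[0]-w:c[0]+w];print(n,np.percentile(crop,[5,50,80,95]))
    o.append(cv2.resize(np.clip(crop*4+100,0,255).astype(np.uint8),(400,400)))
    g=cv2.GaussianBlur(cv2.cvtColor(p['frame'],cv2.COLOR_BGR2GRAY).astype(np.float32),(0,0),.6)
    m=(d>(np.percentile(crop,50)+ 4)).astype(np.float32)
    vis.append((p,d,c))
pickle.dump([(d,c) for p,d,c in vis],open('d.pkl','wb'))
cv2.imwrite('pics/d.png',np.hstack(o))
E
```

```text
side [-3.28206223 -0.62758031  2.69722819  7.56244218]
top [-2.37888026  1.45271325  1.93700027  7.38443315]
```

View pics/d.png

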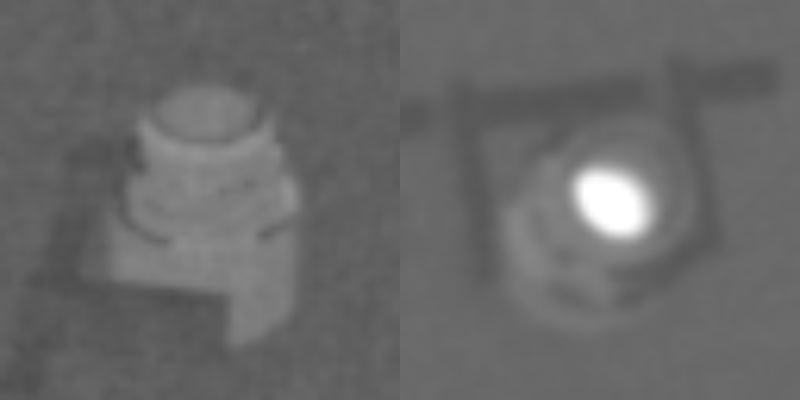

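```bash
cat > canfit.py <<'E'
from fit import *
from scipy.ndimage import map_coordinates
P={n:vision.capture(n) for n in('side','top')}
def body(x,y): return [np.vstack([circ(x,y,.036,.03),circ(x,y,.036,.046)]),np.vstack([circ(x,y,.03,.06),circ(x,y,.03,.067)]),np.vstack([circ(x,y,.025,.05),circ(x,y,.025,.078)]),np.vstack([circ(x,y,.025,.078),circ(x,y,.0215,.083)])]
G={}
for n,p in P.items():
    f=cv2.GaussianBlur(p['frame'].astype(np.float32),(0,0),1.)
    G[n]=np.sqrt(sum(cv2.Sobel(f,cv2.CV_32F,1,0)**2+cv2.Sobel(f,cv2.CV_32F,0,1)**2 for _ in [0]).sum(2))
def sc(n,q):
    m=(fill(P[n],body(*q))*255).astype(np.uint8)
    S=4;p=P[n]
    M=np.zeros((384*S,512*S),np.uint8)
    for X in body(*q): cv2.fillPoly(M,[cv2.convexHull(((proj(p,X)+.5)*S).astype(np.float32)).astype(np.int32)],1)
    c=max(cv2.findContours(M,cv2.RETR_EXTERNAL,cv2.CHAIN_APPROX_NONE)[0],key=len)[:,0]/S-.5
    top=proj(p,circ(*q,.0225,.083))
    return map_coordinates(G[n],[c[:,1],c[:,0]],order=1).mean()
xs=np.arange(.566,.600,.001);ys=np.arange(-.18,-.145,.001)
A={n:np.array([[sc(n,(x,y)) for y in ys] for x in xs]) for n in P}
for n,a in list(A.items())+[('sum',A['side']/A['side'].max()+A['top']/A['top'].max())]:
    i=np.unravel_index(a.argmax(),a.shape);print(n,xs[i[0]],ys[i[1]],a.max(),np.median(a))
    q=(xs[i[0]],ys[i[1]])
o=[]
for n,c in(('side',(271,143)),('top',(333,180))):
    p=P[n];w=32
    f=cv2.resize(p['frame'][c[1]-w:c[1]+w,c[0]-w:c[0]+w],(400,400),interpolation=cv2.INTER_CUBIC)
    for Q in(circ(*q,.0215,.083),circ(*q,.036,.046),circ(*q,.025,.078)):
        h=((proj(p,Q)+.5-np.array(c)+w)*6.25).astype(np.int32).reshape(-1,1,2);cv2.polylines(f,[h],True,(0,0,255),1)
    o.append(f)
cv2.imwrite('pics/canfit2.png',cv2.convertScaleAbs(np.hstack(o),alpha=1.3))
E
python3 canfit.py
```

```text
side 0.586 -0.14999999999999997 150.95627 81.29106
top 0.584 -0.14999999999999997 120.602036 70.274345
sum 0.585 -0.14999999999999997 1.98353 1.1185925
```

View pics/canfit2.png

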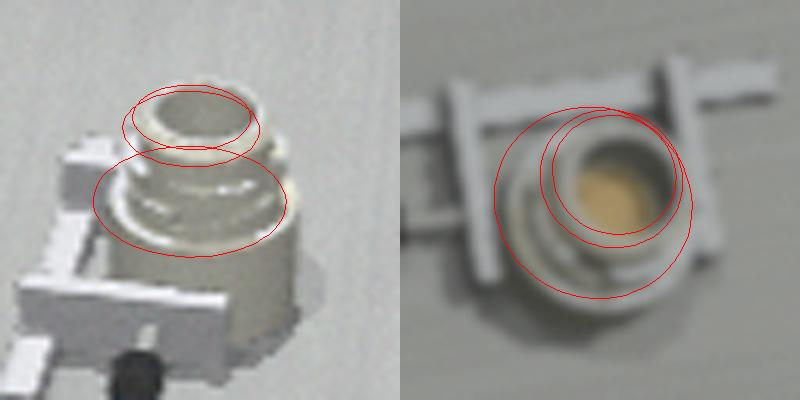

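```bash
sed -i 's/ys=.*/ys=np.arange(-.165,-.125,.001)/' canfit.py; python3 canfit.py
```

```text
side 0.586 -0.15 150.58524 104.05677
top 0.586 -0.143 130.53868 98.212776
sum 0.587 -0.142 1.9418781 1.4612167
```

View pics/canfit2.png

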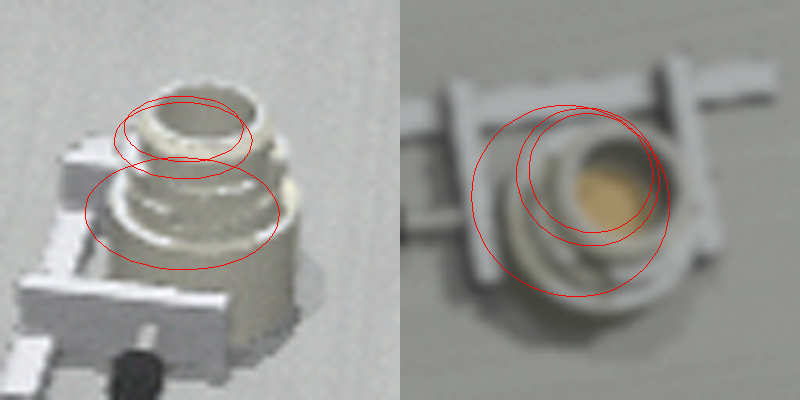

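```bash
cat > ov.py <<'E'
from fit import *
import sys
x,y=map(float,sys.argv[1:3])
o=[]
for n,c in(('side',(271,140)),('top',(335,182))):
    p=vision.capture(n);w=20
    f=cv2.convertScaleAbs(cv2.resize(p['frame'][c[1]-w:c[1]+w,c[0]-w:c[0]+w],(400,400),interpolation=cv2.INTER_CUBIC),alpha=1.2)
    g=f.copy()
    for Q,k in((circ(x,y,.0215,.083),(0,0,255)),(circ(x,y,.036,.046),(0,255,0)),(circ(x,y,.025,.078),(255,0,0))):
        h=((proj(p,Q)+.5-np.array(c)+w)*10).astype(np.int32).reshape(-1,1,2);cv2.polylines(g,[h],True,k,1)
    o.append(g)
cv2.imwrite('pics/ov.png',np.hstack(o))
E
python3 ov.py .581 -.153
```

```text
(no output)
```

View pics/ov.png

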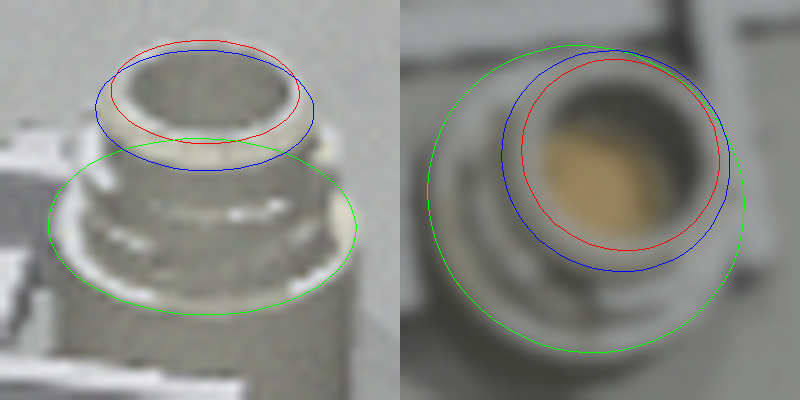

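The rim overlay puts the canister at about (0.580, -0.153). The cap fits at (0.490, 0.189) with the blade at 132°. I'll move above the cap.

Request:
drive_tool:
  increments:
    - [[0.5,2.0,3.3,0,0.093],[0.5,4.0,6.6,0,0.187],[0.5,6.0,9.9,0,0.28],[0.5,8.0,13.2,0,0.373],[0.5,10.0,16.6,0,0.466]]
  squeeze: 25

```text
clock: 2.62
ee_pos: [0.325, -0.3072, 0.2268]
ee_rot: [[0.612, 0.79, 0.0], [0.79, -0.612, -0.0], [-0.0, 0.001, -1.0]]
ft_force: [0.9, -0.1, 0.7]
grip_width: 0.0633
```

Request:
drive_tool:
  increments:
    - [[0.5,1.6,3.3,0,0.093],[0.5,3.2,6.6,0,0.187],[0.5,4.8,9.9,0,0.28],[0.5,6.4,13.2,0,0.373],[0.5,8.0,16.6,0,0.466]]

```text
clock: 3.03
ee_pos: [0.405, -0.141, 0.227]
ee_rot: [[0.191, 0.981, 0.001], [0.981, -0.191, -0.0], [-0.0, 0.001, -1.0]]
ft_force: [0.8, -0.4, 0.7]
grip_width: 0.0458
```

Request:
drive_tool:
  increments:
    - [[0.5,1.0,3.3,0,0.093],[0.5,2.0,6.6,0,0.187],[0.5,3.0,9.9,0,0.28],[0.5,4.0,13.2,0,0.373],[0.5,5.0,16.6,0,0.466]]

```text
clock: 3.45
ee_pos: [0.4548, 0.0251, 0.227]
ee_rot: [[-0.27, 0.963, 0.001], [0.963, 0.27, -0.0], [-0.0, 0.001, -1.0]]
ft_force: [-0.4, -0.7, -0.0]
grip_width: 0.0458
```

Request:
drive_tool:
  increments:
    - [[0.5,0.7,3.3,-1.5,0.093],[0.5,1.4,6.6,-3,0.187],[0.5,2.1,9.9,-4.5,0.28],[0.5,2.8,13.2,-6,0.373],[0.5,3.6,16.5,-8,0.466]]

```text
clock: 3.87
ee_pos: [0.4911, 0.1903, 0.1469]
ee_rot: [[-0.674, 0.739, 0.002], [0.739, 0.674, 0.0], [-0.001, 0.002, -1.0]]
ft_force: [0.3, 0.6, 0.8]
grip_width: 0.0462
```

```bash
python3 - <<'E'
from fit import *
S=read_state();print({k:np.round(S[k],4).tolist() for k in('clock','joint_pos','ee_pos','ee_rot','grip_width','ft_force')})
R=np.array(S['ee_rot']);print(np.degrees(np.arctan2(R[1,0],R[0,0])))
o=[]
for n,c in(('side',(300,250)),('top',(190,240))):
    p=vision.capture(n);w=50;im=p['frame']
    o.append(cv2.resize(im[c[1]-w:c[1]+w,c[0]-w:c[0]+w],(400,400),interpolation=cv2.INTER_CUBIC))
cv2.imwrite('pics/app.png',np.hstack(o))
E
```

```text
{'clock': 3.8667, 'joint_pos': [12.8469, 24.1838, 93.8978, -0.0012, 61.79, -29.5423], 'ee_pos': [0.4911, 0.1903, 0.1469], 'ee_rot': [[-0.6742, 0.7386, 0.0022], [0.7386, 0.6742, 0.0005], [-0.0011, 0.0019, -1.0]], 'grip_width': 0.0462, 'ft_force': [0.3431, 0.5535, 0.7525]}
132.3896609762436
```

View pics/app.png

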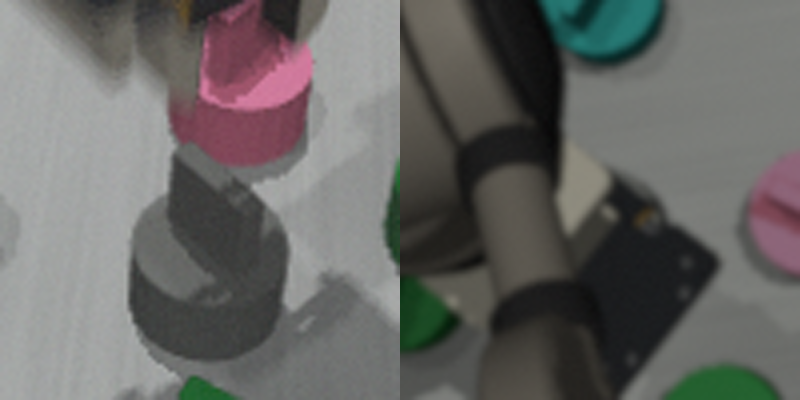

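```bash
python3 - <<'E'
from fit import *
S=read_state();R=np.array(S['ee_rot']);x=np.array(S['ee_pos']);print(x)
p=vision.capture('side');im=cv2.resize(p['frame'],None,fx=1.5,fy=1.5)
for e in(-.031,-.023,0,.023,.031):
    u=proj(p,x+R[:,1]*e)[0]*1.5;print(u);cv2.circle(im,tuple(int(a) for a in u),2,(0,0,255),-1)
u=proj(p,[.49,.1887,.062])[0]*1.5;cv2.circle(im,tuple(int(a) for a in u),2,(0,255,255),-1)
cv2.imwrite('pics/app2.png',im[150:550,250:750])
E
```

```text
[0.4893315  0.19204011 0.14357516]
[483.15201395 318.102353  ]
[477.52224832 321.15964611]
[460.98153272 330.12722083]
[443.90378362 339.36263134]
[437.83554319 342.63858054]
```

View pics/app2.png

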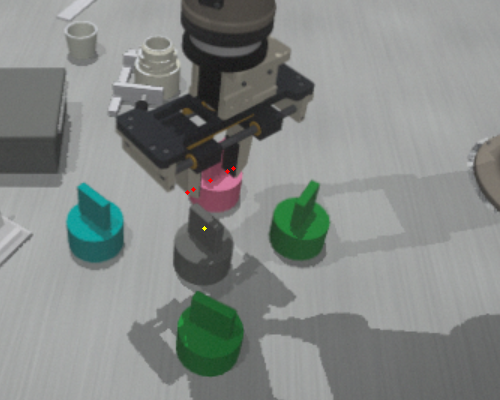

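Request:
drive_tool:
  increments:
    - [[0.5,0,-0.3,-2.5,-0.005],[0.5,0.1,-0.3,-4.5,-0.005],[0.5,0.1,-0.3,-6.5,-0.005],[0.5,0.1,-0.3,-8.5,-0.005],[0.5,0.1,-0.3,-9.5,-0.005]]

```text
clock: 4.43
ee_pos: [0.4909, 0.1841, 0.0506]
ee_rot: [[-0.665, 0.747, -0.002], [0.747, 0.665, -0.001], [0.001, -0.002, -1.0]]
ft_force: [0.2, -1.0, -0.1]
grip_width: 0.046
```

Request:
drive_tool:
  increments:
    - [[0.5,0,0,0,0],[0.5,0,0,0,0],[0.5,0,0,0,0]]

```text
clock: 4.68
ee_pos: [0.4925, 0.1852, 0.0531]
ee_rot: [[-0.666, 0.746, 0.002], [0.746, 0.666, 0.0], [-0.001, 0.002, -1.0]]
ft_force: [0.2, -0.5, 0.8]
grip_width: 0.0457
```

Request:
drive_tool:
  increments:
    - [[0.5,-0.1,0.35,-0.5,-0.005],[0.5,-0.1,0.35,-0.5,-0.005],[0.5,-0.1,0.35,-0.5,-0.005],[0.8,-0.1,0.35,-0.5,-0.005],[1,-0.1,0.35,-0.5,-0.005]]
  squeeze: 25

```text
clock: 5.1
ee_pos: [0.4906, 0.189, 0.047]
ee_rot: [[-0.663, 0.748, 0.001], [0.748, 0.663, 0.0], [-0.0, 0.0, -1.0]]
ft_force: [-0.1, -0.0, 0.0]
grip_width: 0.0368
```

Request:
drive_tool:
  increments:
    - [[1,0,0,0,0],[1,0,0,0,0],[1,0,0,0,0],[1,0,0,0,0],[1,0,0,0,0]]

```text
clock: 5.52
ee_pos: [0.4904, 0.1889, 0.0467]
ee_rot: [[-0.663, 0.749, -0.0], [0.749, 0.663, 0.0], [0.0, -0.0, -1.0]]
ft_force: [0.1, -1.1, 0.4]
grip_width: 0.0115
```

Request:
drive_tool:
  increments:
    - [[1,0,0,0,0],[1,0,0,0,0],[1,0,0,0,0]]

```text
clock: 5.77
ee_pos: [0.4904, 0.1889, 0.0467]
ee_rot: [[-0.663, 0.749, -0.0], [0.749, 0.663, -0.0], [0.0, -0.0, -1.0]]
ft_force: [-0.4, -1.1, 0.7]
grip_width: 0.0118
```

Request:
drive_tool:
  increments:
    - [[1,0,0,1,0],[1,0,0,3,0],[1,0,0,5.5,0],[1,0,0,8.5,0],[1,0,0,11.5,0]]

```text
clock: 6.18
ee_pos: [0.4901, 0.1888, 0.1633]
ee_rot: [[-0.663, 0.749, -0.001], [0.749, 0.663, -0.0], [0.0, -0.0, -1.0]]
ft_force: [0.4, -0.5, -1.8]
grip_width: 0.012
```

Request:
drive_tool:
  increments:
    - [[1,0.9,-2,0,-0.05],[1,1.8,-5,0,-0.1],[1,2.7,-8.5,0,-0.15],[1,3.6,-12,0,-0.2],[1,4.5,-15.5,0,-0.25]]

```text
clock: 6.6
ee_pos: [0.5357, 0.0325, 0.1626]
ee_rot: [[-0.456, 0.89, 0.001], [0.89, 0.456, -0.0], [-0.0, 0.001, -1.0]]
ft_force: [0.8, -0.0, -0.7]
grip_width: 0.0122
```

Request:
drive_tool:
  increments:
    - [[1,0.9,-3.5,0,-0.05],[1,1.8,-7,0,-0.1],[1,2.7,-10.5,0,-0.15],[1,3.6,-13.5,0,-0.2],[1,4.5,-15.7,0,-0.25]]

```text
clock: 7.02
ee_pos: [0.5806, -0.1261, 0.1624]
ee_rot: [[-0.219, 0.976, 0.001], [0.976, 0.219, -0.001], [-0.001, 0.0, -1.0]]
ft_force: [-0.1, 0.4, -1.6]
grip_width: 0.0122
```

Request:
drive_tool:
  increments:
    - [[1,0,-1,0,0],[1,0,-2,0,0],[1,0,-3,0,0],[1,0,-3,0,0],[1,0,-3,0,0]]

```text
clock: 7.43
ee_pos: [0.5802, -0.1525, 0.1619]
ee_rot: [[-0.224, 0.975, -0.0], [0.975, 0.224, 0.0], [0.0, -0.0, -1.0]]
ft_force: [-0.5, 0.2, -1.0]
grip_width: 0.0121
```

```bash
python3 - <<'E'
from fit import *
S=read_state();print({k:np.round(S[k],4).tolist() for k in('clock','joint_pos','ee_pos','ee_rot','grip_width','ft_force','torque')})
o=[]
for n,c in(('side',(275,130)),('top',(335,182))):
    p=vision.capture(n);w=50;im=p['frame'];cv2.imwrite(f'pics/h_{n}.png',im)
    o.append(cv2.resize(im[c[1]-w:c[1]+w,c[0]-w:c[0]+w],(400,400),interpolation=cv2.INTER_CUBIC))
    for r in models.pinpoint(p,'cap')+models.pinpoint(p,'cap_grip'): print(n,r)
cv2.imwrite('pics/hold.png',np.hstack(o))
E
```

```text
{'clock': 7.4333, 'joint_pos': [-22.0568, 30.5279, 80.393, 0.0216, 69.0975, -34.9917], 'ee_pos': [0.5802, -0.1525, 0.1619], 'ee_rot': [[-0.2237, 0.9747, -0.0002], [0.9747, 0.2237, 0.0004], [0.0005, -0.0001, -1.0]], 'grip_width': 0.0121, 'ft_force': [-0.5364, 0.2112, -1.0439], 'torque': [0.0854, -0.0896, 0.0244]}
side {'uv': [304.3, 330.7], 'conf': 0.94}
side {'uv': [306.5, 225.6], 'conf': 0.88}
side {'uv': [267.0, 119.1], 'conf': 0.77}
side {'uv': [230.2, 259.5], 'conf': 0.66}
side {'uv': [363.6, 258.4], 'conf': 0.64}
side {'uv': [309.8, 204.3], 'conf': 0.93}
side {'uv': [370.5, 231.4], 'conf': 0.84}
side {'uv': [229.6, 235.6], 'conf': 0.79}
side {'uv': [271.9, 90.0], 'conf': 0.73}
side {'uv': [306.7, 309.3], 'conf': 0.61}
top {'uv': [243.6, 247.0], 'conf': 0.95}
top {'uv': [143.9, 260.2], 'conf': 0.89}
top {'uv': [223.4, 295.0], 'conf': 0.88}
top {'uv': [341.2, 172.5], 'conf': 0.63}
top {'uv': [190.7, 193.7], 'conf': 0.61}
top {'uv': [242.4, 239.9], 'conf': 0.98}
top {'uv': [350.8, 164.8], 'conf': 0.95}
top {'uv': [218.9, 298.5], 'conf': 0.94}
top {'uv': [133.2, 261.5], 'conf': 0.79}
top {'uv': [188.5, 184.4], 'conf': 0.73}
top {'uv': [340.2, 175.4], 'conf': 0.17}
```

View pics/hold.png

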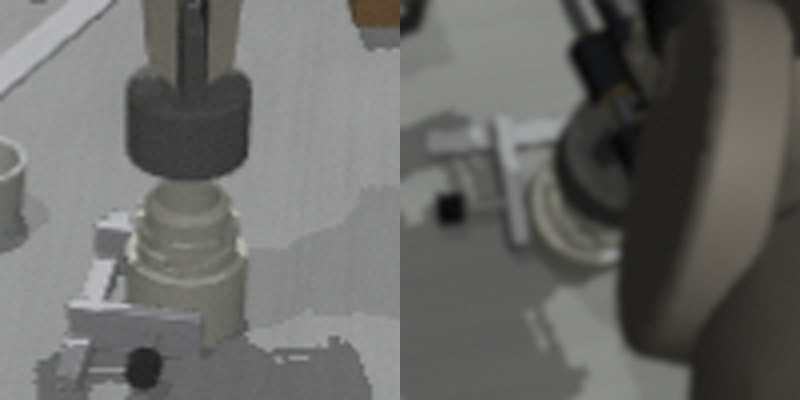

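```bash
cat > ov2.py <<'E'
from fit import *
import sys
cx,cy,x,y,z=map(float,sys.argv[1:6])
S=read_state();R=np.array(S['ee_rot']);print(np.round(S['ee_pos'],4))
o=[]
for n,c in(('side',(272,132)),('top',(335,182))):
    p=vision.capture(n);w=28;k=400/2/w
    g=cv2.convertScaleAbs(cv2.resize(p['frame'][c[1]-w:c[1]+w,c[0]-w:c[0]+w],(400,400),interpolation=cv2.INTER_CUBIC),alpha=1.5)
    for Q,col in((circ(cx,cy,.0215,.083),(0,0,255)),(circ(cx,cy,.036,.046),(0,255,0)),(circ(x,y,.0345,z),(0,255,255)),(circ(x,y,.0345,z+.04),(0,255,255))):
        h=((proj(p,Q)+.5-np.array(c)+w)*k).astype(np.int32).reshape(-1,1,2);cv2.polylines(g,[h],True,col,1)
    o.append(g)
cv2.imwrite('pics/'+sys.argv[6]+'.png',np.hstack(o))
E
python3 ov2.py .580 -.153 .5802 -.1525 .115 hold2
```

```text
[ 0.5805 -0.1524  0.1619]
```

View pics/hold2.png

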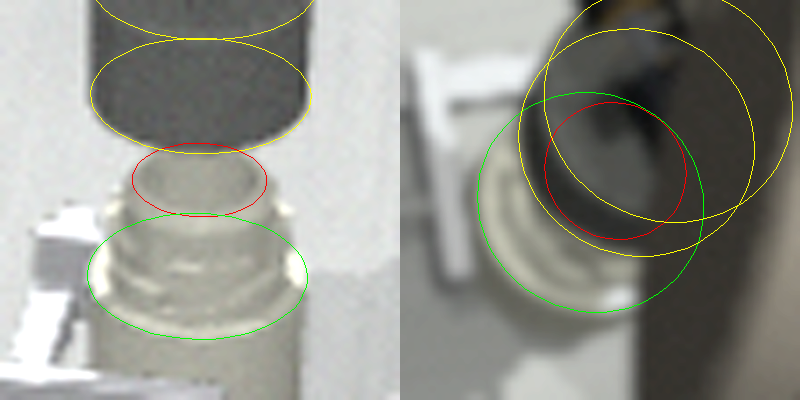

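Request:
drive_tool:
  increments:
    - [[1,0,0,-1,0],[1,0,0,-2,0],[1,0,0,-2.7,0],[1,0,0,-3.0,0],[1,0,0,-3.2,0]]

```text
clock: 8.25
ee_pos: [0.58, -0.1529, 0.1284]
ee_rot: [[-0.223, 0.975, -0.002], [0.975, 0.223, 0.001], [0.001, -0.002, -1.0]]
ft_force: [0.1, -0.2, -1.2]
grip_width: 0.012
```

Request:
drive_tool:
  increments:
    - [[1,0,0,-0.15,0],[1,0,0,-0.3,0],[1,0,0,-0.45,0],[1,0,0,-0.6,0]]

```text
clock: 8.58
ee_pos: [0.5807, -0.1532, 0.1239]
ee_rot: [[-0.223, 0.975, 0.001], [0.975, 0.223, -0.0], [-0.0, 0.001, -1.0]]
ft_force: [-0.0, -0.1, -0.8]
grip_width: 0.0116
```

```bash
cat > st.py <<'E'
from h import *
S=read_state();R=np.array(S['ee_rot']);print({k:np.round(S[k],4).tolist() for k in('clock','ee_pos','ft_force','torque','grip_width','joint_pos')},np.degrees(np.arctan2(R[1,0],R[0,0])))
E
python3 st.py
```

```text
{'clock': 8.5833, 'ee_pos': [0.5807, -0.1532, 0.1239], 'ft_force': [-0.0463, -0.1215, -0.8137], 'torque': [-0.0506, -0.0355, -0.0395], 'grip_width': 0.0116, 'joint_pos': [-22.0899, 32.7275, 83.0096, -0.0013, 64.223, -34.9787]} 102.8894052348861
```

Request:
drive_tool:
  increments:
    - [[1,0,0,-0.1,0],[1,0,0,-0.2,0],[1,0,0,-0.3,0],[1,0,0,-0.4,0],[1,0,0,-0.4,0]]

```text
clock: 9.0
ee_pos: [0.5804, -0.153, 0.1195]
ee_rot: [[-0.223, 0.975, -0.0], [0.975, 0.223, 0.0], [0.0, -0.0, -1.0]]
ft_force: [-0.3, -0.8, -0.9]
grip_width: 0.012
```

Request:
drive_tool:
  increments:
    - [[1,0,0,-0.08,0],[1,0,0,-0.16,0],[1,0,0,-0.24,0],[1,0,0,-0.24,0]]

```text
clock: 9.33
ee_pos: [0.5804, -0.1531, 0.1171]
ee_rot: [[-0.223, 0.975, -0.0], [0.975, 0.223, 0.0], [0.0, -0.0, -1.0]]
ft_force: [-1.2, -0.0, -0.9]
grip_width: 0.0116
```

Request:
drive_tool:
  increments:
    - [[1,0,0,-0.07,0],[1,0,0,-0.14,0],[1,0,0,-0.21,0],[1,0,0,-0.28,0],[1,0,0,-0.28,0]]

```text
clock: 9.75
ee_pos: [0.5805, -0.1532, 0.1144]
ee_rot: [[-0.223, 0.975, 0.0], [0.975, 0.223, -0.0], [-0.0, 0.0, -1.0]]
ft_force: [0.3, -0.7, -0.3]
grip_width: 0.0119
```

Request:
drive_tool:
  increments:
    - [[1,0,0,-0.05,0],[1,0,0,-0.1,0],[1,0,0,-0.1,0]]

```text
clock: 10.0
ee_pos: [0.5805, -0.1532, 0.1137]
ee_rot: [[-0.223, 0.975, 0.0], [0.975, 0.223, -0.0], [-0.0, 0.0, -1.0]]
ft_force: [0.0, 0.0, 0.5]
grip_width: 0.0116
```

Request:
drive_tool:
  increments:
    - [[1,0,0,-0.03,0],[1,0,0,-0.06,0],[1,0,0,-0.06,0],[1,0,0,-0.06,0]]

```text
clock: 10.33
ee_pos: [0.5806, -0.1532, 0.1137]
ee_rot: [[-0.223, 0.975, 0.001], [0.975, 0.223, -0.0], [-0.001, 0.001, -1.0]]
ft_force: [-2.1, 0.2, 5.9]
grip_width: 0.0121
```

```bash
python3 st.py
```

```text
{'clock': 10.3333, 'ee_pos': [0.5806, -0.1532, 0.1137], 'ft_force': [-2.118, 0.1531, 5.855], 'torque': [-0.0709, 0.3568, -0.0128], 'grip_width': 0.0121, 'joint_pos': [-22.0875, 33.3581, 83.6748, -0.004, 62.9219, -34.9806]} 102.89492887723938
```

Request:
drive_tool:
  increments:
    - [[1,0,0,0.01,0.025],[1,0,0,0.01,0.05],[1,0,0,0.01,0.075],[1,0,0,0.01,0.1],[1,0,0,0.01,0.12]]

```text
clock: 10.75
ee_pos: [0.5805, -0.1531, 0.1137]
ee_rot: [[-0.339, 0.941, 0.001], [0.941, 0.339, -0.0], [-0.0, 0.0, -1.0]]
ft_force: [-2.5, 0.1, 4.7]
grip_width: 0.0122
```

```bash
python3 st.py
```

```text
{'clock': 10.75, 'ee_pos': [0.5805, -0.1531, 0.1137], 'ft_force': [-2.5076, 0.1164, 4.707], 'torque': [0.0114, 0.4455, -0.067], 'grip_width': 0.0122, 'joint_pos': [-22.0874, 33.3586, 83.6769, 0.0056, 62.9345, -41.9275]} 109.83759623233857
```

Request:
drive_tool:
  increments:
    - [[1,-0.02,0,0,0.025],[1,-0.04,0,0,0.05],[1,-0.05,0,0,0.075],[1,-0.05,0,0,0.1],[1,-0.05,0,0,0.12]]

```text
clock: 11.17
ee_pos: [0.5803, -0.1532, 0.1136]
ee_rot: [[-0.45, 0.893, 0.001], [0.893, 0.45, -0.0], [-0.001, 0.001, -1.0]]
ft_force: [-1.5, -0.1, 4.9]
grip_width: 0.0122
```

```bash
python3 st.py
```

```text
{'clock': 11.1667, 'ee_pos': [0.5803, -0.1532, 0.1136], 'ft_force': [-1.5167, -0.1339, 4.9148], 'torque': [-0.0949, 0.19, -0.0387], 'grip_width': 0.0122, 'joint_pos': [-22.1051, 33.3243, 83.7479, 0.0011, 62.8582, -48.8273]} 116.72172070398616
```

Request:
drive_tool:
  increments:
    - [[1,-0.03,0,0,0.025],[1,-0.06,0,0,0.05],[1,-0.06,0,0,0.075],[1,-0.06,0,0,0.1],[1,-0.06,0,0,0.12]]

```text
clock: 11.58
ee_pos: [0.58, -0.1532, 0.1137]
ee_rot: [[-0.553, 0.833, 0.002], [0.833, 0.553, -0.0], [-0.001, 0.001, -1.0]]
ft_force: [-0.2, -0.4, 5.4]
grip_width: 0.0119
```

```bash
python3 st.py
```

```text
{'clock': 11.5833, 'ee_pos': [0.58, -0.1532, 0.1137], 'ft_force': [-0.1789, -0.4457, 5.3523], 'torque': [-0.0076, 0.0057, -0.0915], 'grip_width': 0.0119, 'joint_pos': [-22.1219, 33.274, 83.8368, 0.0205, 62.7854, -55.7305]} 123.59924979609727
```

Side force is gone and the cap is still on the ridge tops. I'll keep turning backward.

Request:
drive_tool:
  increments:
    - [[1,0,0,0,0.025],[1,0,0,0,0.05],[1,0,0,0,0.075],[1,0,0,0,0.1],[1,0,0,0,0.12]]

```text
clock: 12.0
ee_pos: [0.5799, -0.1532, 0.1137]
ee_rot: [[-0.649, 0.761, 0.002], [0.761, 0.649, -0.0], [-0.001, 0.001, -1.0]]
ft_force: [-0.8, -0.7, 5.2]
grip_width: 0.0115
```

Request:
drive_tool:
  increments:
    - [[1,0,0,0,0.025],[1,0,0,0,0.05],[1,0,0,0,0.075],[1,0,0,0,0.1],[1,0,0,0,0.12]]

```text
clock: 12.42
ee_pos: [0.5798, -0.1533, 0.1135]
ee_rot: [[-0.736, 0.677, 0.001], [0.677, 0.736, -0.001], [-0.001, 0.001, -1.0]]
ft_force: [0.1, -0.5, 5.1]
grip_width: 0.0117
```

Request:
drive_tool:
  increments:
    - [[1,0,0,0,0.025],[1,0,0,0,0.05],[1,0,0,0,0.075],[1,0,0,0,0.1],[1,0,0,0,0.12]]

```text
clock: 12.83
ee_pos: [0.5792, -0.1531, 0.1125]
ee_rot: [[-0.811, 0.584, -0.001], [0.584, 0.811, 0.0], [0.001, -0.0, -1.0]]
ft_force: [-1.1, -0.7, -1.4]
grip_width: 0.0116
```

```bash
python3 st.py
```

```text
{'clock': 12.8333, 'ee_pos': [0.5792, -0.1531, 0.1125], 'ft_force': [-1.1375, -0.6762, -1.3551], 'torque': [-0.0759, -0.0946, 0.0503], 'grip_width': 0.0116, 'joint_pos': [-22.1305, 33.3446, 83.9128, 0.0001, 62.7779, -76.3676]} 144.23715492489578
```

Force fell from +5 N to −1.4 N, so the lugs are over the gaps. Lowering onto the ledges.

Request:
drive_tool:
  increments:
    - [[1,0,0,-0.1,0.02],[1,0,0,-0.2,0.03],[1,0,0,-0.3,0.03],[1,0,0,-0.4,0.03],[1,0,0,-0.5,0.03]]

```text
clock: 13.25
ee_pos: [0.5794, -0.1532, 0.1078]
ee_rot: [[-0.828, 0.561, 0.0], [0.561, 0.828, -0.0], [-0.0, 0.0, -1.0]]
ft_force: [-0.1, -1.4, 0.2]
grip_width: 0.0117
```

Request:
drive_tool:
  increments:
    - [[1,0,0,-0.1,0],[1,0,0,-0.2,0],[1,0,0,-0.3,0],[1,0,0,-0.4,0],[1,0,0,-0.4,0]]

```text
clock: 13.67
ee_pos: [0.5794, -0.1532, 0.1038]
ee_rot: [[-0.828, 0.561, -0.0], [0.561, 0.828, -0.0], [0.0, -0.0, -1.0]]
ft_force: [-0.0, -1.0, -2.2]
grip_width: 0.0122
```

```bash
python3 st.py
```

```text
{'clock': 13.6667, 'ee_pos': [0.5794, -0.1532, 0.1038], 'ft_force': [-0.0032, -0.963, -2.1548], 'torque': [-0.2929, -0.135, -0.0201], 'grip_width': 0.0122, 'joint_pos': [-22.1314, 33.9044, 84.4356, -0.0027, 61.6639, -77.9932]} 145.86313577887535
```

Request:
drive_tool:
  increments:
    - [[1,0,0,-0.05,0],[1,0,0,-0.1,0],[1,0,0,-0.13,0],[1,0,0,-0.13,0]]

```text
clock: 14.0
ee_pos: [0.5794, -0.1531, 0.1027]
ee_rot: [[-0.828, 0.561, 0.0], [0.561, 0.828, 0.0], [-0.0, 0.0, -1.0]]
ft_force: [-0.4, -2.0, -2.2]
grip_width: 0.0114
```

```bash
python3 st.py
```

```text
{'clock': 14.0, 'ee_pos': [0.5794, -0.1531, 0.1027], 'ft_force': [-0.3993, -1.9637, -2.2327], 'torque': [-0.3186, -0.145, 0.0388], 'grip_width': 0.0114, 'joint_pos': [-22.131, 33.9753, 84.502, 0.0027, 61.5188, -77.994]} 145.86174955023088
```

Request:
drive_tool:
  increments:
    - [[1,0,-0.04,-0.03,0],[1,0,-0.05,-0.06,0],[1,0,-0.05,-0.06,0],[1,0,-0.05,-0.06,0]]

```text
clock: 14.33
ee_pos: [0.5795, -0.1533, 0.1026]
ee_rot: [[-0.828, 0.561, 0.001], [0.561, 0.828, 0.0], [-0.0, 0.001, -1.0]]
ft_force: [-1.7, 0.8, 5.6]
grip_width: 0.0116
```

```bash
python3 st.py
```

```text
{'clock': 14.3333, 'ee_pos': [0.5795, -0.1533, 0.1026], 'ft_force': [-1.7498, 0.8015, 5.5738], 'torque': [0.2326, 0.1717, -0.0288], 'grip_width': 0.0116, 'joint_pos': [-22.158, 33.9833, 84.5018, 0.0311, 61.4949, -78.0399]} 145.8671394991313
```

Now 11.1 mm below the ridge tops with contact, so the cap is on the ledges. I'll screw forward, following the ramp by force.

Request:
drive_tool:
  increments:
    - [[1,-0.02,0,0.0,-0.02],[1,-0.02,0,0,-0.04],[1,-0.02,0,0,-0.06],[1,-0.02,0,0,-0.08],[1,-0.02,0,0,-0.1]]

```text
clock: 14.75
ee_pos: [0.5797, -0.1538, 0.1026]
ee_rot: [[-0.766, 0.642, 0.002], [0.642, 0.766, -0.001], [-0.001, 0.001, -1.0]]
ft_force: [0.5, -0.4, 4.5]
grip_width: 0.0121
```

```bash
python3 st.py
```

```text
{'clock': 14.75, 'ee_pos': [0.5797, -0.1538, 0.1026], 'ft_force': [0.4551, -0.3947, 4.4653], 'torque': [0.0555, -0.1137, 0.0271], 'grip_width': 0.0121, 'joint_pos': [-22.177, 33.9808, 84.5068, 0.0075, 61.4202, -72.2118]} 140.03119269399627
```

Request:
drive_tool:
  increments:
    - [[1,0,0,0.0,-0.02],[1,0,0,0,-0.04],[1,0,0,0,-0.06],[1,0,0,0,-0.08],[1,0,0,0,-0.1]]

```text
clock: 15.17
ee_pos: [0.5798, -0.1538, 0.1026]
ee_rot: [[-0.698, 0.716, 0.002], [0.716, 0.698, -0.001], [-0.001, 0.001, -1.0]]
ft_force: [-0.5, 0.3, 5.3]
grip_width: 0.0118
```

```bash
python3 st.py
```

```text
{'clock': 15.1667, 'ee_pos': [0.5798, -0.1538, 0.1026], 'ft_force': [-0.5382, 0.2581, 5.2947], 'torque': [-0.035, -0.1329, 0.0662], 'grip_width': 0.0118, 'joint_pos': [-22.1781, 33.9849, 84.5061, 0.007, 61.4165, -66.4839]} 134.30237299557612
```

Request:
drive_tool:
  increments:
    - [[1,0,0,0.0,-0.02],[1,0,0,0,-0.04],[1,0,0,0,-0.06],[1,0,0,0,-0.08],[1,0,0,0,-0.1]]

```text
clock: 15.58
ee_pos: [0.5796, -0.1537, 0.1024]
ee_rot: [[-0.623, 0.782, 0.001], [0.782, 0.623, -0.0], [-0.001, 0.001, -1.0]]
ft_force: [0.7, -0.0, 4.6]
grip_width: 0.0117
```

```bash
python3 st.py
```

```text
{'clock': 15.5833, 'ee_pos': [0.5796, -0.1537, 0.1024], 'ft_force': [0.7173, -0.0455, 4.6212], 'torque': [-0.045, -0.278, 0.0329], 'grip_width': 0.0117, 'joint_pos': [-22.1776, 33.9954, 84.5202, 0.0118, 61.4141, -60.7466]} 128.56339871187794
```

Starting to descend (0.1024). Now following the ramp at 0.7 mm per 0.1 rad.

Request:
drive_tool:
  increments:
    - [[1,0,0,-0.015,-0.02],[1,0,0,-0.03,-0.04],[1,0,0,-0.045,-0.06],[1,0,0,-0.06,-0.08],[1,0,0,-0.07,-0.1]]

```text
clock: 16.0
ee_pos: [0.5795, -0.1536, 0.1017]
ee_rot: [[-0.542, 0.84, 0.001], [0.84, 0.542, -0.0], [-0.001, 0.001, -1.0]]
ft_force: [0.5, 0.5, 5.4]
grip_width: 0.0115
```

```bash
python3 st.py
```

```text
{'clock': 16.0, 'ee_pos': [0.5795, -0.1536, 0.1017], 'ft_force': [0.5247, 0.4515, 5.4318], 'torque': [-0.0295, -0.2015, 0.0391], 'grip_width': 0.0115, 'joint_pos': [-22.1756, 34.0384, 84.5715, 0.0119, 61.3415, -55.0132]} 122.83192096604883
```

Request:
drive_tool:
  increments:
    - [[1,0,0,-0.015,-0.02],[1,0,0,-0.03,-0.04],[1,0,0,-0.045,-0.06],[1,0,0,-0.06,-0.08],[1,0,0,-0.07,-0.1]]

```text
clock: 16.42
ee_pos: [0.5794, -0.1537, 0.1009]
ee_rot: [[-0.456, 0.89, 0.001], [0.89, 0.456, -0.0], [-0.0, 0.0, -1.0]]
ft_force: [-0.0, -0.4, 3.6]
grip_width: 0.0117
```

Request:
drive_tool:
  increments:
    - [[1,0,0,-0.015,-0.02],[1,0,0,-0.03,-0.04],[1,0,0,-0.045,-0.06],[1,0,0,-0.06,-0.08],[1,0,0,-0.07,-0.1]]

```text
clock: 16.83
ee_pos: [0.5794, -0.1536, 0.1002]
ee_rot: [[-0.364, 0.931, 0.001], [0.931, 0.364, -0.0], [-0.0, 0.001, -1.0]]
ft_force: [-0.2, -0.6, 5.7]
grip_width: 0.0119
```

```bash
python3 st.py
```

```text
{'clock': 16.8333, 'ee_pos': [0.5794, -0.1536, 0.1002], 'ft_force': [-0.2008, -0.5948, 5.7478], 'torque': [0.0403, -0.2457, 0.0134], 'grip_width': 0.0119, 'joint_pos': [-22.177, 34.1345, 84.6598, 0.0149, 61.1716, -43.552]} 111.36780137850623
```

Tracking the ramp well. 3.6 mm remain.

Request:
drive_tool:
  increments:
    - [[1,0,0,-0.015,-0.02],[1,0,0,-0.03,-0.04],[1,0,0,-0.045,-0.06],[1,0,0,-0.06,-0.08],[1,0,0,-0.07,-0.1]]

```text
clock: 17.25
ee_pos: [0.5793, -0.1536, 0.0995]
ee_rot: [[-0.27, 0.963, 0.0], [0.963, 0.27, -0.0], [-0.0, 0.0, -1.0]]
ft_force: [0.5, 0.6, 5.6]
grip_width: 0.0116
```

Request:
drive_tool:
  increments:
    - [[1,0,0,-0.015,-0.02],[1,0,0,-0.03,-0.04],[1,0,0,-0.045,-0.06],[1,0,0,-0.06,-0.08],[1,0,0,-0.07,-0.1]]

```text
clock: 17.67
ee_pos: [0.5794, -0.1536, 0.0988]
ee_rot: [[-0.172, 0.985, 0.001], [0.985, 0.172, -0.0], [-0.0, 0.001, -1.0]]
ft_force: [0.8, 0.6, 5.1]
grip_width: 0.0122
```

Request:
drive_tool:
  increments:
    - [[1,0,0,-0.015,-0.02],[1,0,0,-0.03,-0.04],[1,0,0,-0.045,-0.06],[1,0,0,-0.06,-0.08],[1,0,0,-0.07,-0.1]]

```text
clock: 18.08
ee_pos: [0.5793, -0.1536, 0.0981]
ee_rot: [[-0.073, 0.997, 0.0], [0.997, 0.073, -0.0], [-0.0, 0.0, -1.0]]
ft_force: [0.2, 0.6, 5.6]
grip_width: 0.012
```

```bash
python3 st.py
```

```text
{'clock': 18.0833, 'ee_pos': [0.5793, -0.1536, 0.0981], 'ft_force': [0.156, 0.5811, 5.5581], 'torque': [0.0305, -0.1646, 0.0259], 'grip_width': 0.012, 'joint_pos': [-22.1779, 34.2744, 84.7834, 0.0077, 60.9144, -26.3602]} 94.1785454679138
```

Request:
drive_tool:
  increments:
    - [[1,0,0,-0.015,-0.02],[1,0,0,-0.03,-0.04],[1,0,0,-0.045,-0.06],[1,0,0,-0.055,-0.08],[1,0,0,-0.065,-0.1]]

```text
clock: 18.5
ee_pos: [0.5793, -0.1535, 0.0974]
ee_rot: [[0.027, 1.0, 0.0], [1.0, -0.027, 0.0], [0.0, 0.0, -1.0]]
ft_force: [0.0, -0.1, 5.1]
grip_width: 0.0118
```

```bash
python3 st.py
```

```text
{'clock': 18.5, 'ee_pos': [0.5793, -0.1535, 0.0974], 'ft_force': [0.0479, -0.1004, 5.1322], 'torque': [0.0161, -0.1551, -0.0657], 'grip_width': 0.0118, 'joint_pos': [-22.175, 34.3221, 84.8276, 0.0135, 60.8379, -20.6303]} 88.4487390714422
```

Request:
drive_tool:
  increments:
    - [[1,0,0,-0.015,-0.02],[1,0,0,-0.03,-0.04],[1,0,0,-0.045,-0.06],[1,0,0,-0.055,-0.08]]

```text
clock: 18.83
ee_pos: [0.5792, -0.1536, 0.0968]
ee_rot: [[0.107, 0.994, 0.0], [0.994, -0.107, -0.0], [0.0, 0.0, -1.0]]
ft_force: [0.3, 0.1, 5.4]
grip_width: 0.0122
```

```bash
python3 st.py
```

```text
{'clock': 18.8333, 'ee_pos': [0.5792, -0.1536, 0.0968], 'ft_force': [0.2961, 0.0527, 5.3697], 'torque': [-0.0317, -0.1751, -0.0093], 'grip_width': 0.0122, 'joint_pos': [-22.1776, 34.3582, 84.86, 0.0067, 60.767, -16.0454]} 83.86454386762468
```

Near the foot. Small turns now, watching the turning moment.

Request:
drive_tool:
  increments:
    - [[1,0,0,0,-0.015],[1,0,0,0,-0.03],[1,0,0,0,-0.045]]

```text
clock: 19.08
ee_pos: [0.5792, -0.1536, 0.0967]
ee_rot: [[0.151, 0.989, -0.0], [0.989, -0.151, 0.0], [0.0, -0.0, -1.0]]
ft_force: [0.4, -0.6, 3.4]
grip_width: 0.0121
```

```bash
python3 st.py
```

```text
{'clock': 19.0833, 'ee_pos': [0.5792, -0.1536, 0.0967], 'ft_force': [0.4406, -0.5602, 3.3898], 'torque': [-0.002, -0.172, 0.0425], 'grip_width': 0.0121, 'joint_pos': [-22.1787, 34.3697, 84.8652, 0.0019, 60.7675, -13.504]} 81.32444456713803
```

Request:
drive_tool:
  increments:
    - [[1,0,0,0,-0.015],[1,0,0,0,-0.03],[1,0,0,0,-0.03]]

```text
clock: 19.33
ee_pos: [0.5792, -0.1536, 0.0967]
ee_rot: [[0.18, 0.984, 0.0], [0.984, -0.18, -0.0], [-0.0, 0.0, -1.0]]
ft_force: [0.1, 0.1, 3.2]
grip_width: 0.0121
```

```bash
python3 st.py
```

```text
{'clock': 19.3333, 'ee_pos': [0.5792, -0.1536, 0.0967], 'ft_force': [0.1211, 0.1078, 3.1802], 'torque': [-0.0186, -0.1811, -0.0553], 'grip_width': 0.0121, 'joint_pos': [-22.1779, 34.3718, 84.8625, -0.002, 60.76, -11.7975]} 79.62055328370805
```

Request:
drive_tool:
  increments:
    - [[1,0,0,0,-0.015],[1,0,0,0,-0.03],[1,0,0,0,-0.03]]
  squeeze: 15

```text
clock: 19.58
ee_pos: [0.5795, -0.1539, 0.0967]
ee_rot: [[0.209, 0.978, 0.001], [0.978, -0.209, -0.001], [-0.0, 0.001, -1.0]]
ft_force: [1.9, -1.0, 2.0]
grip_width: 0.0121
```

```bash
python3 st.py
```

```text
{'clock': 19.5833, 'ee_pos': [0.5795, -0.1539, 0.0967], 'ft_force': [1.9487, -0.9908, 1.9949], 'torque': [-0.3408, -0.4984, 0.2575], 'grip_width': 0.0121, 'joint_pos': [-22.1847, 34.3781, 84.8427, -0.0198, 60.7255, -10.0925]} 77.91743635550213
```

Request:
drive_tool:
  increments:
    - [[1,0,0,0,-0.015],[1,0,0,0,-0.03],[1,0,0,0,-0.03]]

```text
clock: 19.83
ee_pos: [0.5794, -0.1537, 0.0967]
ee_rot: [[0.239, 0.971, 0.001], [0.971, -0.239, -0.0], [-0.0, 0.001, -1.0]]
ft_force: [2.7, -1.7, 2.5]
grip_width: 0.0122
```

```bash
python3 st.py
```

```text
{'clock': 19.8333, 'ee_pos': [0.5794, -0.1537, 0.0967], 'ft_force': [2.7423, -1.7005, 2.5426], 'torque': [-0.3367, -0.6038, 0.3492], 'grip_width': 0.0122, 'joint_pos': [-22.1767, 34.3708, 84.8489, -0.0083, 60.741, -8.3694]} 76.19666149995166
```

Request:
drive_tool:
  increments:
    - [[1,0,0,0,-0.015],[1,0,0,0,-0.03],[1,0,0,0,-0.03]]

```text
clock: 20.08
ee_pos: [0.5794, -0.1536, 0.0968]
ee_rot: [[0.268, 0.963, 0.001], [0.963, -0.268, -0.0], [0.0, 0.001, -1.0]]
ft_force: [2.8, -1.2, 1.7]
grip_width: 0.0129
```

```bash
python3 st.py
```

```text
{'clock': 20.0833, 'ee_pos': [0.5794, -0.1536, 0.0968], 'ft_force': [2.8358, -1.2377, 1.695], 'torque': [-0.2373, -0.6909, 0.4052], 'grip_width': 0.0129, 'joint_pos': [-22.172, 34.3653, 84.8533, 0.0086, 60.7525, -6.6407]} 74.464455594564
```

The moment rises to 0.4 N m at the stop and the jaws begin to give. I'll back the tool off to relax, then release.

Request:
drive_tool:
  increments:
    - [[1,0,0,0,0.03],[1,0,0,0.02,0.07],[1,0,0,0.04,0.07]]

```text
clock: 20.33
ee_pos: [0.5791, -0.1536, 0.0968]
ee_rot: [[0.198, 0.98, -0.0], [0.98, -0.198, 0.0], [0.0, -0.0, -1.0]]
ft_force: [2.7, -1.9, -1.5]
grip_width: 0.012
```

```bash
python3 st.py
```

```text
{'clock': 20.3333, 'ee_pos': [0.5791, -0.1536, 0.0968], 'ft_force': [2.6952, -1.878, -1.5158], 'torque': [-0.453, -0.7729, 0.0494], 'grip_width': 0.012, 'joint_pos': [-22.1799, 34.3582, 84.8577, 0.0008, 60.8027, -10.7768]} 78.59657671527901
```

Request:
drive_tool:
  increments:
    - [[0.8,0,0,0,0],[0.5,0,0,0,0],[0.5,0,0,0,0],[0.5,0,0,0,0],[0.5,0,0,0,0]]

```text
clock: 20.75
ee_pos: [0.5789, -0.1534, 0.097]
ee_rot: [[0.199, 0.98, -0.001], [0.98, -0.199, 0.0], [0.0, -0.001, -1.0]]
ft_force: [-1.0, -0.9, 0.1]
grip_width: 0.0403
```

Request:
drive_tool:
  increments:
    - [[0.5,0,0,0.3,0],[0.5,0,0,1.5,0],[0.5,0,0,4,0],[0.5,0,0,7,0],[0.5,0,0,10,0]]

```text
clock: 21.17
ee_pos: [0.5787, -0.1534, 0.1981]
ee_rot: [[0.199, 0.98, -0.001], [0.98, -0.199, 0.001], [0.0, -0.001, -1.0]]
ft_force: [0.9, 0.6, 1.2]
grip_width: 0.0458
```

Request:
drive_tool:
  increments:
    - [[0.5,-3,-3,1,0],[0.5,-5,-6,2,0],[0.5,-7,-9,2,0],[0.5,-9,-12,2,0],[0.5,-11,-15,2,0]]

```text
clock: 21.58
ee_pos: [0.4681, -0.3047, 0.2179]
ee_rot: [[0.198, 0.98, 0.001], [0.98, -0.198, -0.001], [-0.0, 0.001, -1.0]]
ft_force: [0.1, 0.8, -0.8]
grip_width: 0.0459
```

```bash
python3 st.py; python3 - <<'E'
from fit import *
o=[]
for n,c in(('side',(271,132)),('top',(340,178))):
    p=vision.capture(n);w=28;k=400/2/w;cv2.imwrite(f'pics/end_{n}.png',p['frame'])
    g=cv2.convertScaleAbs(cv2.resize(p['frame'][c[1]-w:c[1]+w,c[0]-w:c[0]+w],(400,400),interpolation=cv2.INTER_CUBIC),alpha=1.5)
    for H in caphulls(.5795,-.1536,np.radians(79),.050):
        m=len(H)//2
        for Q in(H[:m],H[m:]):
            h=cv2.convexHull(((proj(p,Q)+.5-np.array(c)+w)*k).astype(np.int32));cv2.polylines(g,[h],True,(0,255,255),1)
    o.append(g)
cv2.imwrite('pics/end.png',np.hstack(o))
E
```

```text
{'clock': 21.5833, 'ee_pos': [0.4681, -0.3047, 0.2179], 'ft_force': [0.0893, 0.8146, -0.8438], 'torque': [0.0019, -0.1118, 0.0406], 'grip_width': 0.0459, 'joint_pos': [-40.9222, 23.4792, 82.8307, 0.0031, 73.6358, -29.4787]} 78.55565455140098
```

View pics/end.png

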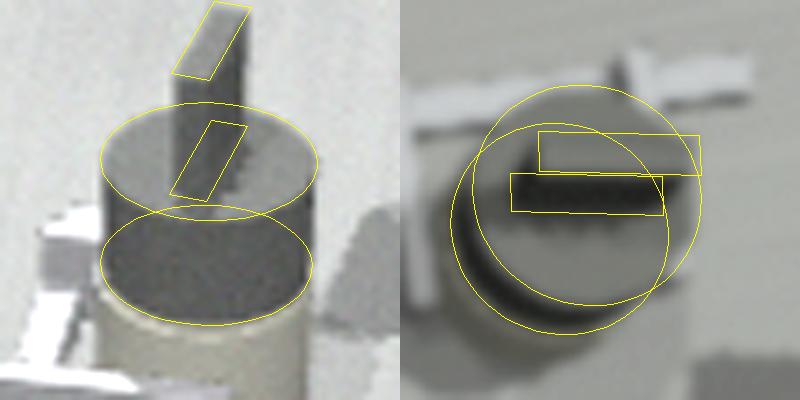

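View pics/end_side.png

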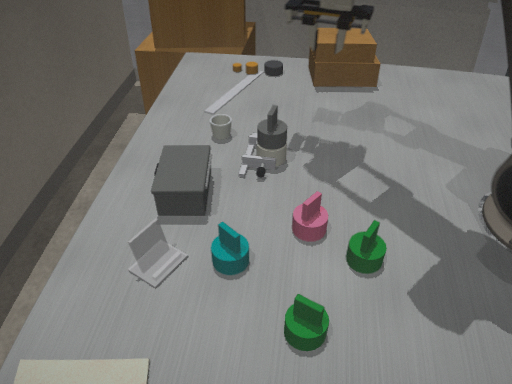

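The cap sits level and matches the model at 50 mm and 79°: side crop around (210,215), top crop around (570,210). The gripper is clear, and the crucible (221,127), crate (184,180) and stand (158,252) haven't moved. Handing in.

```bash
python3 -c "
from workcell import order
print(order.sign_off())"
```

```text
the job is handed in; nothing more can be done
None
```

The grey cap is screwed fully home on the canister and released, and I handed the job in at about 22 s of the 72 s allowed.

- **Thread start:** I set the cap on the ridge tops with about 5 N and turned it backward about 40°. It came free, and I lowered it 11.1 mm onto the ledges.
- **Screwing home:** I followed the ramp forward to the foot at 50 mm with about 5 N. The cap met the stop after roughly 60–65°. The turning moment there peaked at about 0.4 N m, below the 1 N m limit. I relaxed the tool before letting go.
- **Final check:** The side-view overlay matches a level cap at 50 mm, with the blade at 79°, and nothing touches the robot. In the top view the overlay is off by about one pixel, within the calibration error.
- **Bystanders:** The crucible, stand and crate look undisturbed in the picture. I did not measure their positions.
- **Earlier disagreement:** The networks' point for the canister and an automatic edge fit disagreed by up to about 10 mm. I used a manual rim overlay instead, and contact confirmed it to within 1–2 mm.

The sign-off gave no verdict.

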